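# Light up, sort the handed hinge brackets, switch off

### The arm

A 6-joint arm with a two-finger parallel gripper is mounted at the origin on the work surface. World frame = base frame: x ahead of the robot, y to its left, z up, the work surface at z = 0. Lengths are in m, angles in degrees, forces in N, time in s.
With the tool pointing down it reaches from about 0.25 to 0.725 m from the base axis. Payload 9.7 kg.
Tool frame: the origin (TCP) lies at the very end of the fingers, on their centre line; the grasp point (between the pads) lies 19 mm behind it; x points along the fingers, y is the direction in which the jaws open and shut, and the axes are right-handed (so a half turn about x gives the same grasp; the last joint's range is limited). The gripper opens to 85 mm and grips with 20 to 120 N. Pads are 22 mm wide; open, the fingers measure 114 mm over their backs; the gripper's body (76 mm by 85 mm) begins 54 mm behind the grasp point. The pads swing forward as they close: fully open they stand 13 mm farther back than shut.
Start: joints at [69.271, 4.979, 10.078, 95.1, 0, 90], TCP at [0.195, 0.514, 0.231] pointing down, gripper open.
Joint ranges: [-179.16, 179.16], [-48.56, 103.87], [-65.8, 70.77], [-126.05, 130.52], [-82.76, 87.17], [-180, 180]. Speed limits (degrees/s): [127.2, 127.2, 147.25, 180, 180, 180].

### API

Orientations are given as [roll, pitch, yaw] about the fixed x, y, z axes, in that order (R = Rz(yaw) Ry(pitch) Rx(roll)).
In Python, from workcell import get_obs, cams, bot gives the robot as it stands.
- The arm moves only by the tool apply_moves, never from a script. Its argument "rows" is a list that holds one entry, the list of rows, each a list of 7 numbers: the shift along the tool's x, y, z in mm, then the turn, a rotation vector about the tool's x, y, z in rad, then the opening, from 0 (shut) to 1 (fully open). A call has 1 to 20 rows; each row is the pose to reach, as a shift and turn from the pose measured when the call began, along the tool's axes at that moment; what a row does not reach only later rows make up. A row lasts 1/10 s, in which the tool goes at most 50 mm and 8.59 degrees, less where a joint would pass 70% of its speed; a pose out of reach is approached as far as the arm can. A call with a gripper value outside its range is refused whole. The fingers move at their own pace and stop on an object; "newtons" is the grip in N (left out, the last holds). Time passes only in rows, so rows that repeat a pose let the fingers close. It gives the time, the measured TCP pose, the force and the opening at its end, in the units of the state.
- get_obs(): the state, without advancing time (a new reading comes with each control period).
- cams.camera(name): name is "scene" or "top"; returns a dict with "pixels" (480x640x3 uint8, red, green, blue), "range_z" (480x640 float32, m along the optical axis (not along the pixel's ray), 0 where there is no reading), "fx", "fy", "cx", "cy" (pixels), "eye" and "attitude" of the camera in the world. Camera axes: x right, y up, looking along -z (the intrinsics and any distortion apply to the point x, -y, -z); pixel columns grow to the right and rows downward; lengths in m; the calibration is good to about 2 mm. A picture is of the moment at which its call begins.
- bot.job_done(): hands the job in, once; it reports no verdict.
Trained networks look in a picture, given as the dict that the camera call returned (one of the last four; its "shot" number tells which), for a name from the list of things; names that differ only in an ending like _2 or _b are one class to them, and where a whole thing is asked for, a point or a joint stands for the part that bears it (a point fixed in the world has none). Each returns a list of dicts, best first, with "confidence" (0 to 1); they miss things now and then, are a little off and sometimes report something else, mostly with a low value. They report only what shows in the picture. A call takes as long as a camera call. They do not tell look-alikes from the thing itself.
- cams.find_in(label, picture): "at" ([x, y, z] in m, in world coordinates, good to about 4 mm: the middle of the surface that is visible of it).
The state is a dict: "time": time; "q": joint angles; "qd": joint speeds; "joint_efforts": joint torques, N m; "ee_pos": TCP position; "tcp_rot": TCP orientation; "wrist_force": force on the tool from outside, world axes, zero at the start; "torque": the same for the moment, N m; "opening": finger opening in m.
Only numpy, scipy, OpenCV 4.12 (cv2) and the standard library are available. Lean on these libraries where they do the work, as an engineer would, in place of code of your own. Each camera call takes 0.05 s, during which the arm holds its last target.

### The job

Switch the inspection light box on by nudging its flush slide switch fully across, then, with the light on, stand the left-hand hinge bracket upright in the yellow bin and the right-hand one upright in the blue bin. When both are in their bins, slide the switch fully back to off. Leave the small wheel on the light box, the loupe and the screw jar where they are.

Things in the scene. Friction and masses are not known exactly. Their poses are not given: they have to be found in the camera images.
- light_box: flat green inspection light box, fixed, 230 mm (x) by 270 mm (y), 30 mm tall, white lit plate on top; origin at the centre of its underside, x axis away from the robot, y axis to the robot's left. The slide switch is in the strip of the top along its edge nearest the robot, 90 mm from the centre
- switch (a joint): slide switch, m: 0 = off (fully towards the light box's -y, red patch showing), 0.010 = on (fully towards its +y, green patch showing). A detent pushes the slide back with up to about 3 N until the middle (0.005) is passed, then carries it on to the far end, where it stays
- switch_ridge (a point): centre of the top of the slide switch's white ridge, axes as the light box's. The ridge is 3.5 mm thick along the slide (y), 12 mm wide (x) and stands 5 mm above the light box's top (top of ridge 35 mm above the bench). The black slide under it is flush with the top, in a 14 (x) by 30 (y) mm slot. Push it along y
- left_bracket_mid (a point): left-hand brass hinge bracket, ~0.13 kg: middle of its upright plate, 26 mm above its underside. Plate 50 mm long (x), 10 thick (y), 46 tall; round hinge barrel 15 mm wide, as tall, at its +x end (axis 26 mm from here). Flat leaf 5 mm thick sticks out 22 mm at the foot towards its +y: seen from above, barrel pointing away from you, the leaf is on the left. Stands on the light box at any yaw, z up
- right_bracket_mid (a point): right-hand brass hinge bracket, ~0.13 kg: middle of its upright plate, 26 mm above its underside. Plate 50 mm long (x), 10 thick (y), 46 tall; round hinge barrel 15 mm wide, as tall, at its +x end (axis 26 mm from here). Flat leaf 5 mm thick sticks out 22 mm at the foot towards its -y: seen from above, barrel pointing away from you, the leaf is on the right. Stands on the light box at any yaw, z up
- left_bin: yellow open bin for the left-hand bracket, standing on the robot's left of the light box, fixed: 140 x 140 mm outside, 36 mm tall, walls and floor 5 mm thick; origin at the centre of its underside on the bench
- right_bin: blue open bin for the right-hand bracket, standing on the robot's right of the light box, fixed: 140 x 140 mm outside, 36 mm tall, walls and floor 5 mm thick; origin at the centre of its underside on the bench
- pad_wheel: small brass toothed wheel, 32 mm across, 5 mm thick, lying on the light box's far part; origin at its underside. Leave it alone
- loupe: black eyepiece loupe, 38 mm across, 34 mm tall, on the bench between the blue bin and the light box's far right corner; origin at its underside. Leave it alone
- screw_jar: amber glass jar with brass cap, 52 mm across, 60 mm tall, on the bench between the yellow bin and the light box's far left corner; origin at its underside. Leave it alone
There are look-alikes about, which are no part of the job. What is shaped like the part that bears left_bracket_mid but green or turquoise is not meant.

How it is judged (in metres and radians):
On the way, in this order (a step that is already met when the one before it is completed fails the run):
1. the light box is switched on, neither bracket being in a bin yet (value of joint switch above 0.008 m and distance of each of left_bracket_mid, right_bracket_mid from where it was at the start of the episode below 0.1 m), for 0.2 s.
2. with the light still on, each bracket stands in its own bin (x of left_bracket_mid in the frame of left_bin between -0.06 and 0.06 m and y of left_bracket_mid in the frame of left_bin between -0.06 and 0.06 m and z of left_bracket_mid in the frame of left_bin below 0.037 m and angle between each of left_bracket_mid, right_bracket_mid's own z axis and vertical below 0.15 rad and x of right_bracket_mid in the frame of right_bin between -0.06 and 0.06 m and y of right_bracket_mid in the frame of right_bin between -0.06 and 0.06 m and z of right_bracket_mid in the frame of right_bin below 0.037 m and value of joint switch above 0.008 m), for 0.2 s.
At the end, for the whole second after the job is handed in: The switch is back at off (within 2 mm of that end), and the left-hand bracket stands in the yellow bin and the right-hand bracket in the blue bin: upright within 0.15 rad, on the bin's floor, the middle of its plate within 60 mm of the bin's centre along each side (x of left_bracket_mid in the frame of left_bin between -0.06 and 0.06 m and y of left_bracket_mid in the frame of left_bin between -0.06 and 0.06 m and z of left_bracket_mid in the frame of left_bin below 0.037 m and angle between each of left_bracket_mid, right_bracket_mid's own z axis and vertical below 0.15 rad and x of right_bracket_mid in the frame of right_bin between -0.06 and 0.06 m and y of right_bracket_mid in the frame of right_bin between -0.06 and 0.06 m and z of right_bracket_mid in the frame of right_bin below 0.037 m and value of joint switch below 0.002 m); the robot touches nothing.
It fails at once if the small wheel on the light box, the loupe or the screw jar is displaced by more than 30 mm (distance of any of pad_wheel, loupe, screw_jar from where it was at the start of the episode above 0.03 m).
It also fails if it takes over 67 s, if anything falls off the work surface, if the arm or the gripper's body presses on something with over 40 N, if the wrist force passes 120 N, or if a joint passes its speed limit or range.

## Working session

There is one attempt and no reset: what is moved stays moved. The work goes in short steps, Python scripts to look and compute and a tool call to move; the robot and the scene stay as the last step left them, time stands still between calls to the robot, and variables do not carry over. Pictures are saved under pics/ and viewed, and the job is handed in when it is done.

Besides the shell and the picture viewer there is one more tool, called after "Request:" as name(argument=value, ...), one argument or row to a line, values as JSON. apply_moves: Moves the arm, as the interface text tells. Its arguments: {"type":"object","properties":{"rows":{"type":"array"},"newtons":{"type":"number"}},"required":["rows"]}

```bash
ls; mkdir -p pics; cat > h.py <<'E'
import numpy as np, cv2
from workcell import get_obs, cams, bot
from scipy.spatial.transform import Rotation as R
def att(p):
    a=np.array(p["attitude"],float)
    if a.shape==(3,3): return a
    if a.size==4: raise Exception(a)
    return R.from_euler('xyz',a,degrees=True).as_matrix()
def cloud(p):
    z=p["range_z"]; v,u=np.mgrid[0:480,0:640]
    X=np.stack([(u-p["cx"])/p["fx"]*z,-(v-p["cy"])/p["fy"]*z,-z],-1)
    return X@att(p).T+np.array(p["eye"])
def save(p,n): cv2.imwrite('pics/'+n,p["pixels"][:,:,::-1])
def crop(p,n,u0,v0,u1,v1,s):
    c=p["pixels"][v0:v1,u0:u1,::-1]; cv2.imwrite('pics/'+n,cv2.resize(c,None,fx=s,fy=s,interpolation=cv2.INTER_CUBIC))
E
python3 - <<'E'
from h import *
s=get_obs(); print(s)
for n in("top","scene"):
    p=cams.camera(n); save(p,n+'0.png'); np.save(n+'0.npy',p,allow_pickle=True)
    print(n,{k:v for k,v in p.items() if k not in("pixels","range_z")})
    for l in["light_box","switch","switch_ridge","left_bracket_mid","right_bracket_mid","left_bin","right_bin","pad_wheel","loupe","screw_jar"]:
        print(l,[(np.round(d["at"],3).tolist(),round(d["confidence"],2)) for d in cams.find_in(l,p)])
E
```

```text
pics
{'time': 0.0, 'q': array([6.92697627e+01, 5.00806651e+00, 1.00326370e+01, 9.50990784e+01,
       2.88949642e-03, 9.00018400e+01]), 'qd': array([ 0.06676589, -0.07524385,  0.02704257,  0.08089671,  0.09298029,
        0.01230666]), 'joint_efforts': array([ 1.21305773e-03, -5.20379233e+01,  4.64815557e+01,  1.58533570e-02,
       -2.55111644e-05, -1.43759547e-05]), 'ee_pos': array([0.19458405, 0.51417162, 0.2305959 ]), 'tcp_rot': array([ -92.21903818,   89.92543611, -112.95111736]), 'wrist_force': array([ 0.35418907, -0.09125153,  0.45126791]), 'torque': array([ 0.02188074,  0.01978906, -0.01983613]), 'opening': 0.0852733676421604}
top {'fx': 535.9930177031332, 'fy': 535.9930177031332, 'cx': 310.6440157426085, 'cy': 248.67438098216928, 'eye': array([0.27880101, 0.02350845, 1.15979103]), 'attitude': array([ 1.14923262e+01,  5.61765911e-02, -9.27683950e+01]), 'shot': 1}
light_box [([0.535, -0.033, 0.026], 0.96)]
switch []
switch_ridge []
left_bracket_mid [([0.546, 0.026, 0.052], 0.88), ([0.66, 0.364, 0.014], 0.82), ([0.339, -0.183, 0.01], 0.71), ([0.376, 0.149, 0.008], 0.63), ([0.34
[... 642 characters left out ...]
1.17424125]), 'shot': 2}
light_box [([0.58, -0.021, 0.028], 0.63), ([0.549, 0.032, 0.047], 0.57), ([0.509, -0.31, 0.009], 0.47)]
switch [([0.462, -0.033, 0.026], 0.37)]
switch_ridge [([0.456, -0.027, 0.031], 0.59)]
left_bracket_mid [([0.35, 0.013, 0.03], 0.92), ([0.552, 0.032, 0.047], 0.87), ([0.666, 0.361, 0.003], 0.87), ([0.386, 0.149, 0.027], 0.62), ([0.35, -0.18, 0.025], 0.57)]
right_bracket_mid [([0.55, -0.087, 0.048], 0.59), ([0.551, 0.031, 0.048], 0.53)]
left_bin [([0.471, 0.3, 0.006], 0.82), ([0.55, -0.088, 0.048], 0.65)]
right_bin [([0.511, -0.304, 0.006], 0.56)]
pad_wheel [([0.645, 0.004, 0.034], 0.68)]
loupe [([0.658, -0.255, 0.03], 0.89)]
screw_jar [([0.648, 0.263, 0.061], 0.91)]
```

View pics/top0.png

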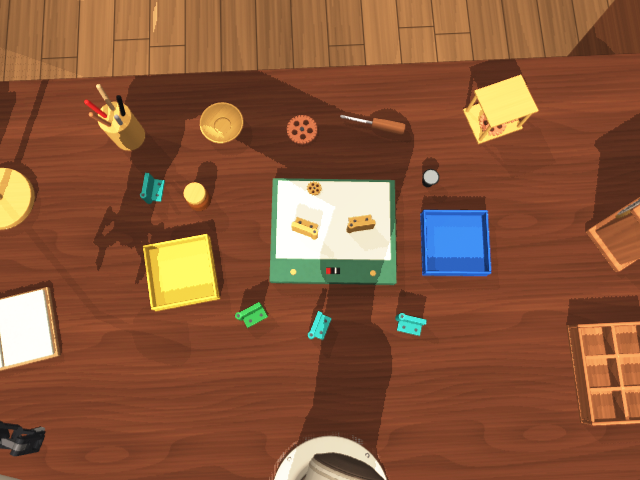

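View pics/scene0.png

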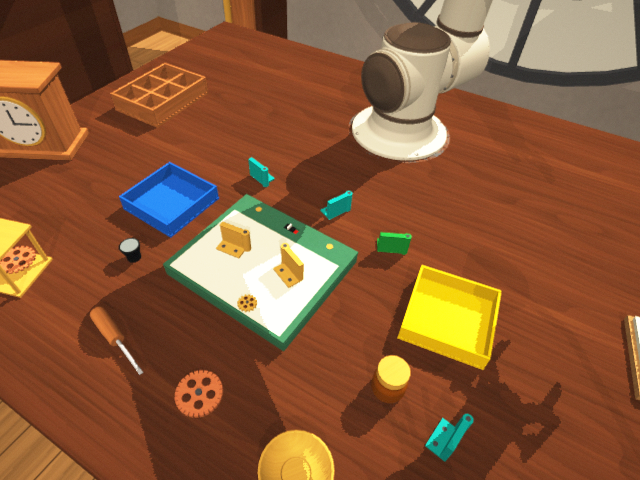

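```bash
python3 - <<'E'
from h import *
p=np.load('top0.npy',allow_pickle=True).item()
crop(p,'c1.png',260,50,450,180,4)
C=cloud(p)
# tall points on light box
m=(C[...,2]>0.045)&(C[...,2]<0.1)&(C[...,0]>0.4)&(C[...,0]<0.7)&(abs(C[...,1])<.17)
n,l,st,ce=cv2.connectedComponentsWithStats(m.astype('uint8'))
for i in range(1,n):
    if st[i,4]>8:
        q=C[l==i]; q=q[q[:,2]>np.percentile(q[:,2],50)-0.006]
        r=cv2.minAreaRect(q[:,:2].astype('float32')*1000); print(i,st[i],ce[i],q.mean(0).round(4),q[:,2].max(),r)
# light box top mask
m=(abs(C[...,2]-0.03)<0.006)&(C[...,0]>0.35)&(C[...,0]<0.75)&(abs(C[...,1])<.22)
n,l,st,ce=cv2.connectedComponentsWithStats(m.astype('uint8'))
i=1+st[1:,4].argmax(); q=C[l==i]; print('box',np.median(q[:,2]),cv2.minAreaRect(q[:,:2].astype('float32')*1000))
for nm,y0 in(("L",.3),("R",-.304)):
    m=(abs(C[...,2]-0.036)<0.004)&(abs(C[...,1]-y0)<.1)&(abs(C[...,0]-.49)<.1)
    n,l,st,ce=cv2.connectedComponentsWithStats(m.astype('uint8'))
    i=1+st[1:,4].argmax(); q=C[l==i]; print(nm,np.median(q[:,2]),cv2.minAreaRect(q[:,:2].astype('float32')*1000))
E
```

```text
1 [347 219  29  13 220] [360.22272727 224.65454545] [ 0.5478 -0.0928  0.0742] 0.08089886105305744 ((547.8103637695312, -93.34197998046875), (12.790688514709473, 58.674442291259766), 5.192596435546875)
2 [291 221  27  18 225] [304.40888889 229.19111111] [0.5439 0.0245 0.0745] 0.07925872063343808 ((543.819580078125, 25.655118942260742), (57.79298400878906, 14.769375801086426), 69.0089340209961)
box 0.029108265161279512 ((549.3045654296875, -36.80645751953125), (270.8932800292969, 231.8573455810547), 86.27119445800781)
L 0.03445430204258959 ((473.80059814453125, 295.4334411621094), (139.7292022705078, 140.17494201660156), 8.349235534667969)
R 0.03470994626099577 ((508.0425720214844, -311.4774169921875), (118.26388549804688, 139.609375), 87.26129913330078)
```

View pics/c1.png

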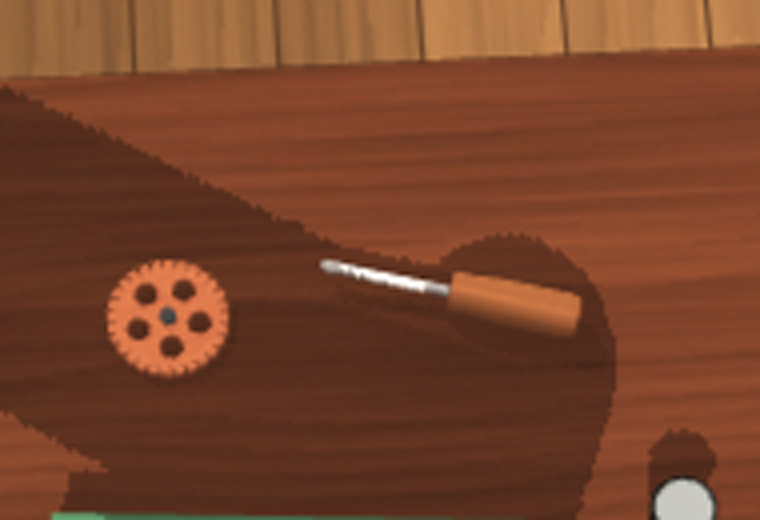

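```bash
python3 - <<'E'
from h import *
p=np.load('top0.npy',allow_pickle=True).item()
crop(p,'c2.png',265,180,400,285,6)
p=np.load('scene0.npy',allow_pickle=True).item()
crop(p,'c3.png',200,195,350,320,5)
E
```

```text
(no output)
```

View pics/c2.png

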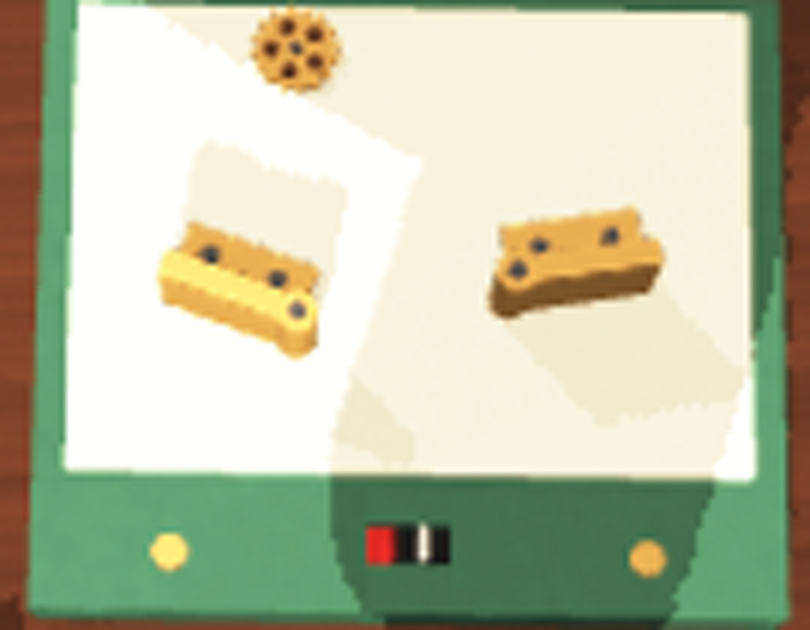

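View pics/c3.png

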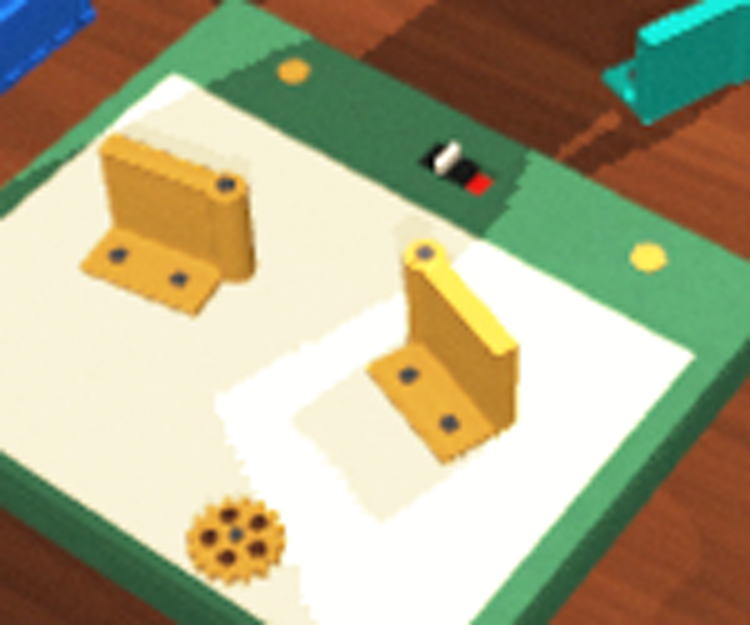

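The brass bracket at top-view pixel (305,228) has its barrel toward image lower right and its leaf on the left of that direction, so it is the left-hand one. The brass bracket at (361,223) has its barrel on the image left and its leaf on the right, so it is the right-hand one. The look-alikes are turquoise at (152,188), (320,326) and (411,325), and green at (252,315). The switch ridge is at (336,270) with the red patch showing, so it is off.

```bash
cat >> h.py <<'E'
def ray(p,u,v,z):
    d=att(p)@np.array([(u-p["cx"])/p["fx"],-(v-p["cy"])/p["fy"],-1]); e=np.array(p["eye"])
    return e+d*(z-e[2])/d[2]
def go(x,y,z,jaw):
    """shift(mm)+rotvec(rad) in tool axes to TCP xyz, pointing down, jaw axis at world angle (mod 180)"""
    s=get_obs(); T=R.from_euler('xyz',s["tcp_rot"],degrees=True)
    c=[]
    for j in(jaw,jaw+180):
        a=np.radians(j); X=np.array([0,0,-1.]); Y=np.array([np.cos(a),np.sin(a),0]); 
        G=R.from_matrix(np.stack([X,Y,np.cross(X,Y)],1)); c.append((T.inv()*G).as_rotvec())
    c.sort(key=lambda r:np.linalg.norm(r))
    sh=T.inv().apply(np.array([x,y,z])-s["ee_pos"])*1000
    y=T.apply([0,1,0]); print('t',round(s["time"],2),'tcp',s["ee_pos"].round(4),'jaw',round(np.degrees(np.arctan2(y[1],y[0])),1),'q6',s["q"][5].round(1),'F',s["wrist_force"].round(1),'op',round(s["opening"],4))
    print('shift',sh.round(1),'rot',c[0].round(4),'alt',c[1].round(3),'worldxyz->tool axes',T.inv().as_matrix().round(3).tolist())
E
python3 - <<'E'
from h import *
p=np.load('top0.npy',allow_pickle=True).item()
for uv in((335.7,270.5),(328.2,271)): print(ray(p,*uv,.035 if uv[0]>330 else .03).round(4))
q=np.load('scene0.npy',allow_pickle=True).item()
print(ray(q,200+448/5,195+148/5,.035).round(4))  # ridge top
C=cloud(p); 
for (x,y) in((.544,.025),(.548,-.093)):
    m=(C[...,2]>.0755)&(abs(C[...,0]-x)<.06)&(abs(C[...,1]-y)<.05); k=C[m]; print(len(k),np.median(k[:,2]),cv2.minAreaRect(k[:,:2].astype('float32')*1000))
    C2=cloud(q); m=(C2[...,2]>.0755)&(abs(C2[...,0]-x)<.06)&(abs(C2[...,1]-y)<.05); k=C2[m]; print(len(k),np.median(k[:,2]),cv2.minAreaRect(k[:,:2].astype('float32')*1000))
m=(C[...,2]>.0325)&(C[...,2]<.045)&(abs(C[...,0]-.46)<.01)&(abs(C[...,1]+.04)<.03); print(C[m].mean(0),m.sum())
go(.458,-.07,.10,-3.7)
E
```

```text
[ 0.4574 -0.0373  0.035 ]
[ 0.4579 -0.0215  0.03  ]
[ 0.4574 -0.0331  0.035 ]
53 0.07639577910439033 ((546.185302734375, 24.62715721130371), (56.894771575927734, 13.4204740524292), 59.96430206298828)
18 0.07590126418391335 ((545.76611328125, 28.922080993652344), (46.84801483154297, 8.042801856994629), 63.84235382080078)
53 0.07662727216165144 ((547.4352416992188, -93.68124389648438), (10.974922180175781, 54.55412292480469), 4.678182601928711)
17 0.0758193535846019 ((549.419921875, -89.0867919921875), (8.862163543701172, 51.444305419921875), 5.608755111694336)
[ 0.46173079 -0.03993561  0.03395448] 15
t 1.1 tcp [0.1947 0.5144 0.2313] jaw 69.3 q6 90.0 F [-1.   0.3  0.3] op 0.0851
shift [ 131.3 -453.3  453.1] rot [1.2736e+00 0.0000e+00 1.0000e-04] alt [-1.868 -0.     0.   ] worldxyz->tool axes [[-0.0, -0.0, -1.0], [0.354, 0.935, -0.0], [0.935, -0.354, -0.0]]
```

```bash
python3 - <<'E'
from h import *
p=np.load('top0.npy',allow_pickle=True).item()
q=np.load('scene0.npy',allow_pickle=True).item()
def s(n,b,e):
    d=b-e; u=d/np.linalg.norm(d); print(n,b[:2].round(4),'len',np.linalg.norm(d[:2]).round(4),'mid',(b-u*.026)[:2].round(4),'ang',np.degrees(np.arctan2(*-d[1::-1] [::1])) if 0 else np.degrees(np.arctan2(-d[1],-d[0])))
s('L top',ray(p,314.5,231.7,.079),ray(p,265+170/6,180+263/6,.079))
s('R top',ray(p,265+517/6,180+269/6,.079),ray(p,265+655/6,180+250/6,.079))
s('L sc',ray(q,200+425/5,195+253/5,.079),ray(q,200+511/5,195+347/5,.079))
s('R sc',ray(q,200+227/5,195+184/5,.079),ray(q,200+108/5,195+142/5,.079))
crop(p,'c4.png',285,210,385,245,8)
E
```

```text
L top [0.5338 0.0042] len 0.047 mid [0.5442 0.0281] ang 66.31683352529022
R top [ 0.5447 -0.0725] len 0.0484 mid [ 0.5471 -0.0984] ang -84.72891674609554
L sc [0.5386 0.0106] len 0.0504 mid [0.5486 0.0346] ang 67.42734079792079
R sc [ 0.5486 -0.0658] len 0.0485 mid [ 0.5519 -0.0916] ang -82.79566513739951
```

View pics/c4.png

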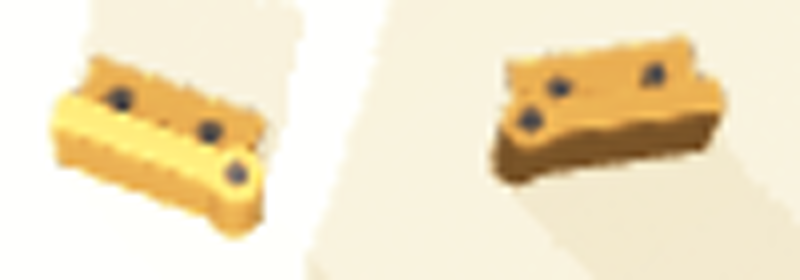

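Request:
apply_moves(
  rows=[
    [[40,-120,120,0.13,0,0,0],[60,-200,200,0.3,0,0,0],[80,-300,300,0.6,0,0,0],[131,-453,453,1.2736,0,0,0],[131,-453,453,1.2736,0,0,0],[131,-453,453,1.2736,0,0,0],[131,-453,453,1.2736,0,0,0],[131,-453,453,1.2736,0,0,0],[131,-453,453,1.2736,0,0,0],[131,-453,453,1.2736,0,0,0],[131,-453,453,1.2736,0,0,0],[131,-453,453,1.2736,0,0,0],[131,-453,453,1.2736,0,0,0],[131,-453,453,1.2736,0,0,0],[131,-453,453,1.2736,0,0,0],[131,-453,453,1.2736,0,0,0],[131,-453,453,1.2736,0,0,0]],
  ],
  newtons=40,
)

```text
time: 2.8
ee_pos: [0.4579, -0.0685, 0.1008]
tcp_rot: [100.0, 90.0, 6.4]
wrist_force: [-0.8, -0.2, -0.2]
opening: -0.0004
```

```bash
python3 - <<'E'
from h import *
go(.4565,-.0665,.0325,-3.7)
p=cams.camera("top");crop(p,'d1.png',265,180,400,285,6)
print((R.from_euler('xyz',get_obs()["tcp_rot"],degrees=True).inv()).apply([.065,.998,0]))
E
```

```text
t 2.8 tcp [ 0.4579 -0.0685  0.1008] jaw -3.6 q6 85.1 F [-0.8 -0.2 -0.2] op -0.0004
shift [68.3 -1.6 -1.9] rot [ 0.0017 -0.0001 -0.0007] alt [-3.14e+00  1.00e-03 -0.00e+00] worldxyz->tool axes [[0.001, 0.0, -1.0], [0.998, -0.063, 0.001], [-0.063, -0.998, -0.0]]
[ 7.66291135e-05  2.32532236e-03 -1.00011179e+00]
```

View pics/d1.png

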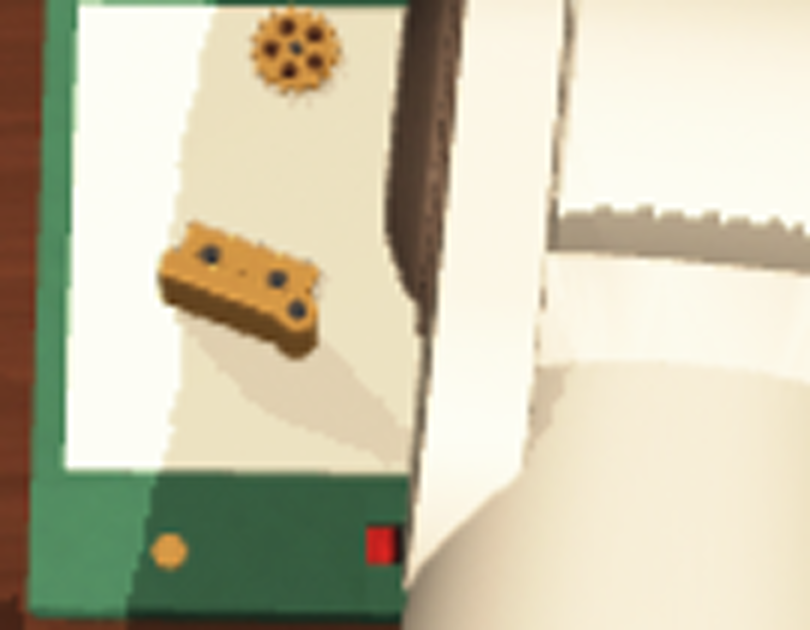

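Request:
apply_moves(
  rows=[
    [[35,-1.6,0,0,0,0,0],[60,-1.6,0,0,0,0,0],[68.3,-1.6,0,0,0,0,0],[68.3,-1.6,0,0,0,0,0],[68.3,-1.6,-6,0,0,0,0],[68.3,-1.6,-12,0,0,0,0],[68.3,-1.6,-15,0,0,0,0],[68.3,-1.6,-18,0,0,0,0],[68.3,-1.6,-21,0,0,0,0],[68.3,-1.6,-23,0,0,0,0],[68.3,-1.6,-23,0,0,0,0]],
  ],
)

```text
time: 3.95
ee_pos: [0.458, -0.0455, 0.0327]
tcp_rot: [69.5, 89.9, -24.1]
wrist_force: [-0.7, -1.5, 1.9]
opening: -0.0002
```

Request:
apply_moves(
  rows=[
    [[0,0,-2,0,0,0,0],[0,0,-4,0,0,0,0],[0,0,-6,0,0,0,0],[0,0,-6,0,0,0,0]],
  ],
)

```text
time: 4.35
ee_pos: [0.4583, -0.0391, 0.0326]
tcp_rot: [89.6, 89.9, -4.0]
wrist_force: [0.3, 0.7, 0.5]
opening: -0.0002
```

```bash
python3 - <<'E'
from h import *
p=cams.camera("scene");crop(p,'d2.png',200,170,350,300,5)
E
```

```text
(no output)
```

View pics/d2.png

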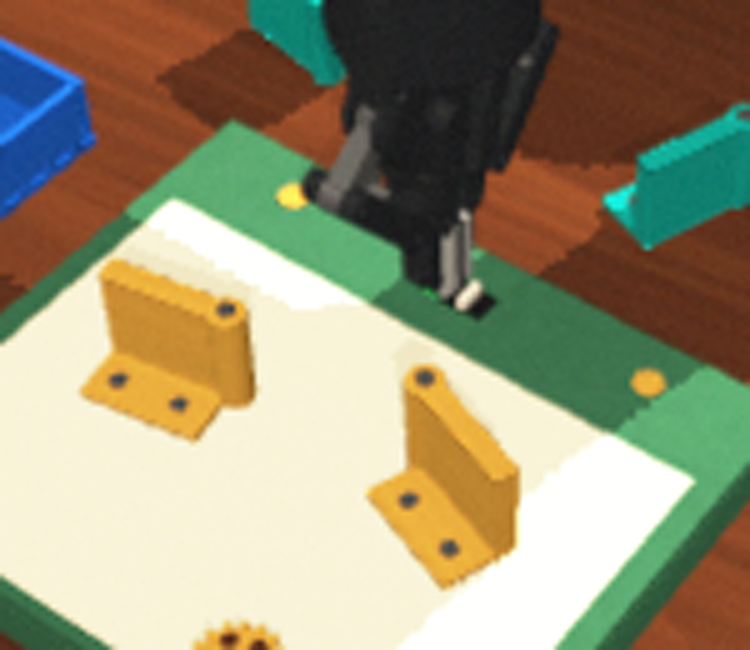

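The red patch is gone, green shows at crop (428,293), and the ridge at (469,295) is across. I'll back off and lift, then go over the left-hand bracket.

Request:
apply_moves(
  rows=[
    [[0,0,4,0,0,0,0],[-40,0,4,0,0,0,0],[-85,20,4,0,0,0,0.5],[-98,50,-10,0,0,0,0.5],[-98,80,-50,0,0,0,0.5],[-98,80,-50,0,0,0,0.5]],
  ],
)

```text
time: 5.0
ee_pos: [0.544, 0.0083, 0.1301]
tcp_rot: [118.5, 89.9, 25.0]
wrist_force: [-0.7, -1.5, -1.4]
opening: 0.0428
```

```bash
python3 - <<'E'
from h import *
p=cams.camera("scene");crop(p,'d3.png',200,170,350,300,5)
print(ray(p,0,0,0))
go(.545,.0275,.13,-23)
E
```

```text
[ 0.02891823 -1.59633361  0.        ]
t 5.05 tcp [0.5422 0.007  0.1299] jaw -3.4 q6 94.2 F [ 0.4 -0.4 -0.3] op 0.0426
shift [ -0.1   1.6 -20.6] rot [3.414e-01 0.000e+00 1.000e-04] alt [-2.8 -0.   0. ] worldxyz->tool axes [[-0.0, 0.0, -1.0], [0.998, -0.06, -0.0], [-0.06, -0.998, -0.0]]
```

View pics/d3.png

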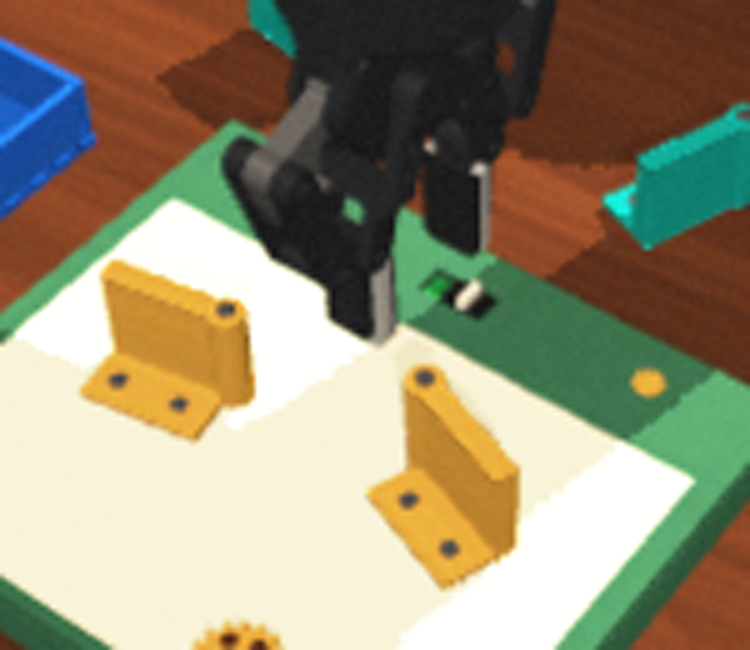

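Request:
apply_moves(
  rows=[
    [[0,1.6,-20.6,0.15,0,0,0.5],[0,1.6,-20.6,0.3414,0,0,0.5],[0,1.6,-20.6,0.3414,0,0,0.5],[0,1.6,-20.6,0.3414,0,0,0.5],[20,1.6,-20.6,0.3414,0,0,0.5],[20,1.6,-20.6,0.3414,0,0,0.5]],
  ],
)

```text
time: 5.65
ee_pos: [0.5436, 0.0268, 0.1078]
tcp_rot: [-63.9, 89.8, -176.8]
wrist_force: [-0.4, -0.7, -1.1]
opening: 0.0426
```

```bash
python3 - <<'E'
from h import *
p=cams.camera("scene");crop(p,'d4.png',200,140,350,270,5)
go(.545,.0275,.043,-23)
E
```

```text
t 5.7 tcp [0.5439 0.0269 0.109 ] jaw -23.0 q6 115.8 F [ 0.1 -0.1 -0.4] op 0.0426
shift [66.   0.9 -1. ] rot [0.0007 0.0011 0.0022] alt [-3.141e+00 -3.000e-03  2.000e-03] worldxyz->tool axes [[-0.002, -0.0, -1.0], [0.921, -0.39, -0.002], [-0.39, -0.921, 0.001]]
```

View pics/d4.png

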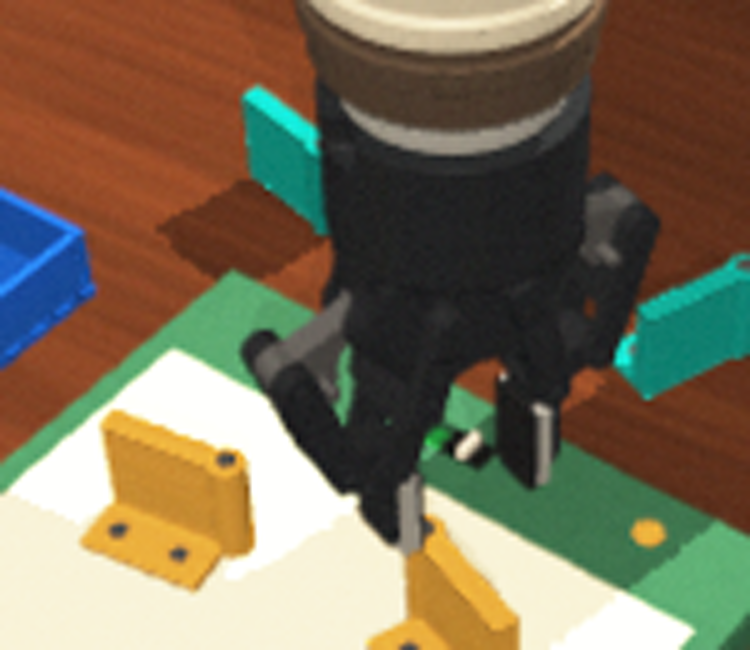

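```bash
python3 - <<'E'
from h import *
for n in('scene','top'):
    p=np.load(n+'0.npy',allow_pickle=True).item(); im=cv2.resize(p["pixels"][:,:,::-1],None,fx=5,fy=5,interpolation=cv2.INTER_CUBIC)
    for pos,j,c in(((.545,.0275),-23,(0,0,255)),((.549,-.091),6,(255,0,0))):
        for s in(-.021,0,.021):
            w=np.array([pos[0]+s*np.cos(np.radians(j)),pos[1]+s*np.sin(np.radians(j)),.079])
            d=att(p).T@(w-p["eye"]); uv=(p["cx"]+p["fx"]*d[0]/-d[2],p["cy"]-p["fy"]*d[1]/-d[2])
            cv2.circle(im,(int(uv[0]*5+2),int(uv[1]*5+2)),6,c,-1)
    u,v=(200,210) if n=='scene' else (270,180)
    cv2.imwrite(f'pics/e_{n}.png',im[v*5:(v+90)*5,u*5:(u+140)*5])
E
cd pics; python3 -c "
import cv2,numpy as np
cv2.imwrite('e.png',cv2.resize(np.vstack([cv2.imread('e_scene.png'),cv2.imread('e_top.png')]),None,fx=.66,fy=.66))"
```

```text
(no output)
```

View pics/e.png

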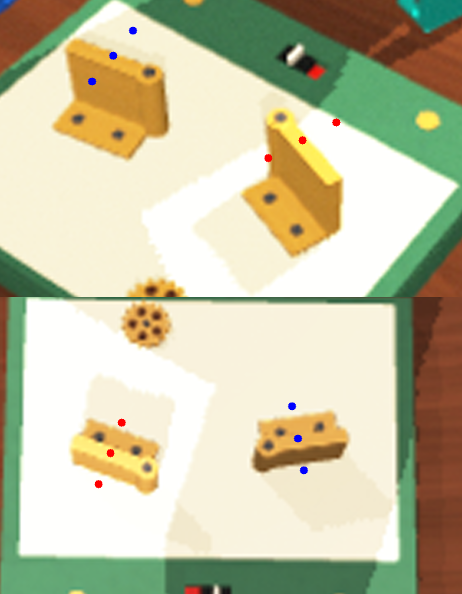

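Request:
apply_moves(
  rows=[
    [[30,0.9,-1,0,0,0,0.5],[55,0.9,-1,0,0,0,0.5],[66,0.9,-1,0,0,0,0.5],[66,0.9,-1,0,0,0,0.5],[66,0.9,-1,0,0,0,0.3],[66,0.9,-1,0,0,0,0],[66,0.9,-1,0,0,0,0],[66,0.9,-1,0,0,0,0],[66,0.9,-1,0,0,0,0],[66,0.9,-1,0,0,0,0]],
  ],
  newtons=40,
)

```text
time: 6.7
ee_pos: [0.5459, 0.0275, 0.0447]
tcp_rot: [93.2, 90.0, -19.7]
wrist_force: [-0.9, 0.5, 5.4]
opening: 0.0096
```

```bash
python3 - <<'E'
from h import *
go(.545,.0275,.14,-23)
E
```

```text
t 6.7 tcp [0.5459 0.0275 0.0447] jaw -23.0 q6 115.8 F [-0.9  0.5  5.4] op 0.0096
shift [-95.3  -0.8   0.4] rot [ 0.0008 -0.     -0.0002] alt [-3.141  0.    -0.   ] worldxyz->tool axes [[0.0, -0.0, -1.0], [0.921, -0.39, 0.0], [-0.39, -0.921, -0.0]]
```

Request:
apply_moves(
  rows=[
    [[-10,0,0,0,0,0,0],[-40,0,0,0,0,0,0],[-80,0,0,0,0,0,0],[-105,0,0,0,0,0,0],[-105,0,0,0,0,0,0]],
  ],
)

```text
time: 7.2
ee_pos: [0.5476, 0.0277, 0.1546]
tcp_rot: [115.5, 89.6, 2.6]
wrist_force: [0.5, 0.4, -2.3]
opening: 0.0094
```

```bash
python3 - <<'E'
from h import *
p=cams.camera("scene");crop(p,'f1.png',200,100,350,230,5)
go(.474,.296,.145,-23)
E
```

```text
t 7.25 tcp [0.5469 0.0276 0.152 ] jaw -22.9 q6 115.8 F [-1.  -1.  -2.9] op 0.0096
shift [   6.7 -171.8 -218.7] rot [ 0.0009 -0.0016 -0.0035] alt [-3.141e+00  5.000e-03 -3.000e-03] worldxyz->tool axes [[0.004, 0.0, -1.0], [0.921, -0.39, 0.003], [-0.39, -0.921, -0.002]]
```

View pics/f1.png

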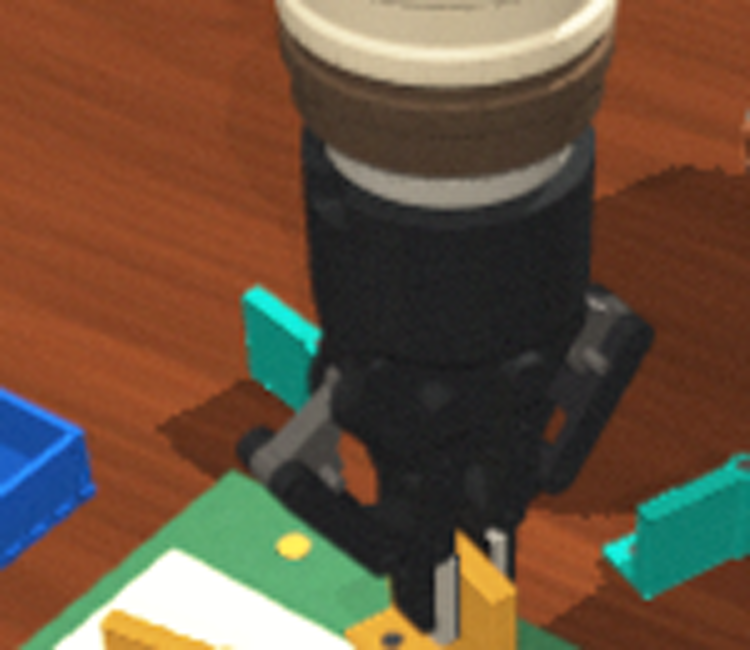

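Bracket held upright (plate at crop (490,590)). Now to the yellow bin.

Request:
apply_moves(
  rows=[
    [[6,-25,-31,0,-0.001,-0.003,0],[6,-55,-70,0,-0.001,-0.003,0],[6,-85,-108,0,-0.001,-0.003,0],[6,-115,-146,0,-0.001,-0.003,0],[6,-145,-185,0,-0.001,-0.003,0],[6,-165,-210,0,-0.001,-0.003,0],[6.7,-171.8,-218.7,0,-0.001,-0.003,0],[6.7,-171.8,-218.7,0,-0.001,-0.003,0],[6.7,-171.8,-218.7,0,-0.001,-0.003,0]],
  ],
)

```text
time: 8.15
ee_pos: [0.4739, 0.295, 0.1443]
tcp_rot: [2.4, 90.0, -110.5]
wrist_force: [0.7, -0.3, -0.5]
opening: 0.0094
```

```bash
python3 - <<'E'
from h import *
p=cams.camera("scene");crop(p,'f2.png',360,180,520,310,5)
go(.474,.296,.0215,-23)
E
```

```text
t 8.2 tcp [0.4742 0.2947 0.1446] jaw -23.0 q6 144.9 F [-0.5  0.5 -1.7] op 0.0097
shift [123.1  -0.7  -1.1] rot [-0.0001  0.0003 -0.0003] alt [ 3.141 -0.    -0.   ] worldxyz->tool axes [[0.0, -0.0, -1.0], [0.92, -0.391, 0.0], [-0.391, -0.92, 0.0]]
```

View pics/f2.png

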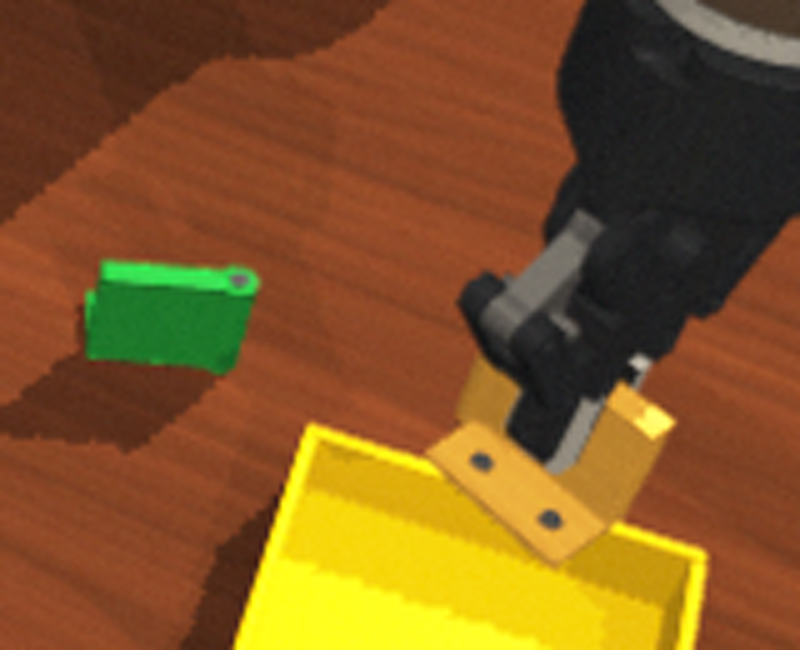

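Request:
apply_moves(
  rows=[
    [[35,-0.7,-1.1,0,0,0,0],[70,-0.7,-1.1,0,0,0,0],[100,-0.7,-1.1,0,0,0,0],[115,-0.7,-1.1,0,0,0,0],[120,-0.7,-1.1,0,0,0,0],[123,-0.7,-1.1,0,0,0,0],[124,-0.7,-1.1,0,0,0,0],[124.5,-0.7,-1.1,0,0,0,0],[124.5,-0.7,-1.1,0,0,0,0]],
  ],
)

```text
time: 9.1
ee_pos: [0.4745, 0.2963, 0.021]
tcp_rot: [127.0, 89.9, 14.0]
wrist_force: [-0.8, -0.3, -1.2]
opening: 0.0092
```

Request:
apply_moves(
  rows=[
    [[1,0,0,0,0,0,0],[1.5,0,0,0,0,0,0],[1.5,0,0,0,0,0,0],[1.5,0,0,0,0,0,0.15],[1.5,0,0,0,0,0,0.3],[1.5,0,0,0,0,0,0.4],[1.5,0,0,0,0,0,0.4],[1.5,0,0,0,0,0,0.4]],
  ],
)

```text
time: 9.9
ee_pos: [0.4745, 0.2963, 0.0195]
tcp_rot: [129.6, 89.9, 16.6]
wrist_force: [-0.1, 0.3, -0.0]
opening: 0.0344
```

Request:
apply_moves(
  rows=[
    [[-15,0,0,0,0,0,0.4],[-40,0,0,0,0,0,0.4],[-80,0,0,0,0,0,0.45],[-120,0,0,0,0,0,0.5],[-130,0,0,0,0,0,0.5],[-130,0,0,0,0,0,0.5]],
  ],
)

```text
time: 10.5
ee_pos: [0.4753, 0.2968, 0.1525]
tcp_rot: [140.9, 89.7, 27.9]
wrist_force: [-0.2, -0.3, -0.9]
opening: 0.0431
```

```bash
python3 - <<'E'
from h import *
p=cams.camera("scene");crop(p,'f3.png',360,200,520,330,5)
go(.549,-.091,.15,6)
E
```

```text
t 10.55 tcp [0.4746 0.2964 0.1504] jaw -23.0 q6 145.0 F [ 0.4  0.3 -0. ] op 0.0426
shift [1.000e-01 2.199e+02 3.276e+02] rot [-0.5062 -0.0016 -0.0025] alt [ 2.635e+00 -3.000e-03  2.000e-03] worldxyz->tool axes [[0.003, 0.001, -1.0], [0.92, -0.391, 0.002], [-0.391, -0.92, -0.002]]
```

View pics/f3.png

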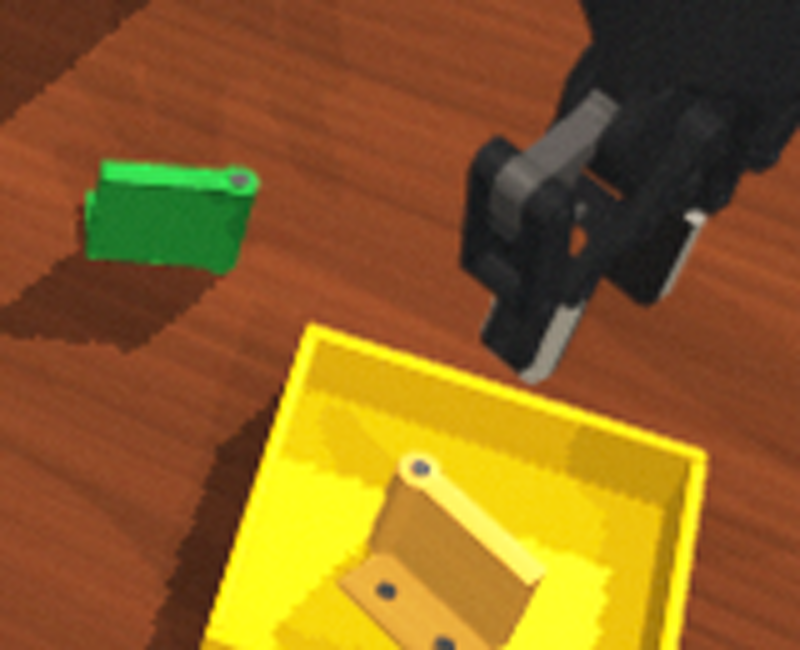

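The left-hand bracket stands in the yellow bin. Next, the right-hand one.

Request:
apply_moves(
  rows=[
    [[0,20,30,-0.05,0,0,0.5],[0,45,67,-0.15,0,0,0.5],[0,70,104,-0.25,0,0,0.5],[0,95,141,-0.35,0,0,0.5],[0,120,179,-0.45,0,0,0.5],[0,145,216,-0.5062,0,0,0.5],[0,170,253,-0.5062,0,0,0.5],[0,195,290,-0.5062,0,0,0.5],[0,212,316,-0.5062,0,0,0.5],[0,219.9,327.6,-0.5062,0,0,0.5],[0,219.9,327.6,-0.5062,0,0,0.5],[0,219.9,327.6,-0.5062,0,0,0.5]],
  ],
)

```text
time: 11.75
ee_pos: [0.5485, -0.0904, 0.1491]
tcp_rot: [144.8, 89.9, 60.8]
wrist_force: [-0.1, 0.4, -1.0]
opening: 0.0425
```

```bash
python3 - <<'E'
from h import *
p=cams.camera("scene");crop(p,'g1.png',200,140,350,270,5)
go(.549,-.091,.044,6)
E
```

```text
t 11.8 tcp [ 0.5486 -0.09    0.1494] jaw 6.0 q6 74.6 F [-0.9 -0.2 -0.5] op 0.0429
shift [1.054e+02 1.000e-01 1.200e+00] rot [ 0.0008 -0.0015 -0.0017] alt [-3.141e+00  3.000e-03 -2.000e-03] worldxyz->tool axes [[0.002, 0.002, -1.0], [0.994, 0.105, 0.002], [0.105, -0.994, -0.002]]
```

View pics/g1.png

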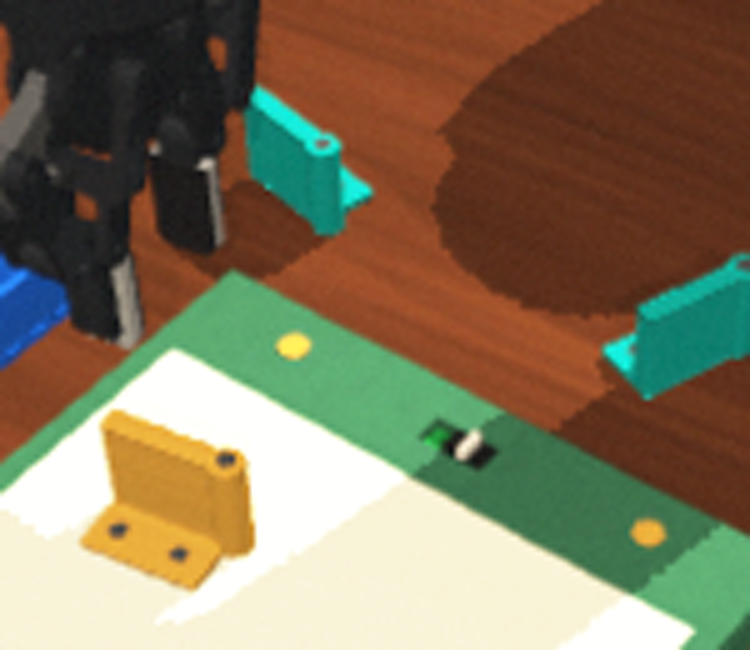

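Light is on (green at (437,437)). The gripper is above the bracket, so I'll descend and grip.

Request:
apply_moves(
  rows=[
    [[35,0.1,1.2,0,-0.0015,-0.0017,0.5],[70,0.1,1.2,0,-0.0015,-0.0017,0.5],[95,0.1,1.2,0,-0.0015,-0.0017,0.5],[105,0.1,1.2,0,-0.0015,-0.0017,0.5],[105,0.1,1.2,0,-0.0015,-0.0017,0.5],[105,0.1,1.2,0,-0.0015,-0.0017,0.3],[105,0.1,1.2,0,-0.0015,-0.0017,0],[105,0.1,1.2,0,-0.0015,-0.0017,0],[105,0.1,1.2,0,-0.0015,-0.0017,0],[105,0.1,1.2,0,-0.0015,-0.0017,0],[105,0.1,1.2,0,-0.0015,-0.0017,0]],
  ],
  newtons=40,
)

```text
time: 12.9
ee_pos: [0.55, -0.091, 0.0462]
tcp_rot: [83.3, 89.8, -0.7]
wrist_force: [-0.8, 1.1, 6.3]
opening: 0.0095
```

Request:
apply_moves(
  rows=[
    [[-10,0,0,0,0,0,0],[-40,0,0,0,0,0,0],[-80,0,0,0,0,0,0],[-105,0,0,0,0,0,0],[-105,0,0,0,0,0,0]],
  ],
)

```text
time: 13.4
ee_pos: [0.5514, -0.0914, 0.1563]
tcp_rot: [76.9, 89.4, -7.1]
wrist_force: [0.2, 0.2, -1.4]
opening: 0.0097
```

```bash
python3 - <<'E'
from h import *
p=cams.camera("scene");crop(p,'g2.png',140,100,290,230,5)
p0=np.load('top0.npy',allow_pickle=True).item(); C=cloud(p0); im=p0["pixels"].astype(int)
m=(im[...,2]>im[...,0]+80)&(im[...,2]>150)&(abs(C[...,1]+.31)<.1)&(C[...,2]>.02)
k=C[m]; print('bin R',cv2.minAreaRect(k[:,:2].astype('float32')*1000), k[:,:2].min(0),k[:,:2].max(0))
q=np.load('scene0.npy',allow_pickle=True).item()
go(.508,-.303,.147,6)
E
```

```text
bin R ((455.3141784667969, -294.6326904296875), (145.2052764892578, 253.1137237548828), 84.48078918457031) [ 0.33612073 -0.37356359] [ 0.58124243 -0.21081863]
t 13.45 tcp [ 0.5507 -0.0912  0.1536] jaw 6.0 q6 74.5 F [-0.4  0.6 -2.4] op 0.0093
shift [  6.5 -64.8 206.1] rot [ 0.0006  0.0014 -0.0064] alt [-3.141e+00  1.000e-02  2.000e-03] worldxyz->tool axes [[0.007, -0.001, -1.0], [0.994, 0.105, 0.006], [0.105, -0.994, 0.001]]
```

View pics/g2.png

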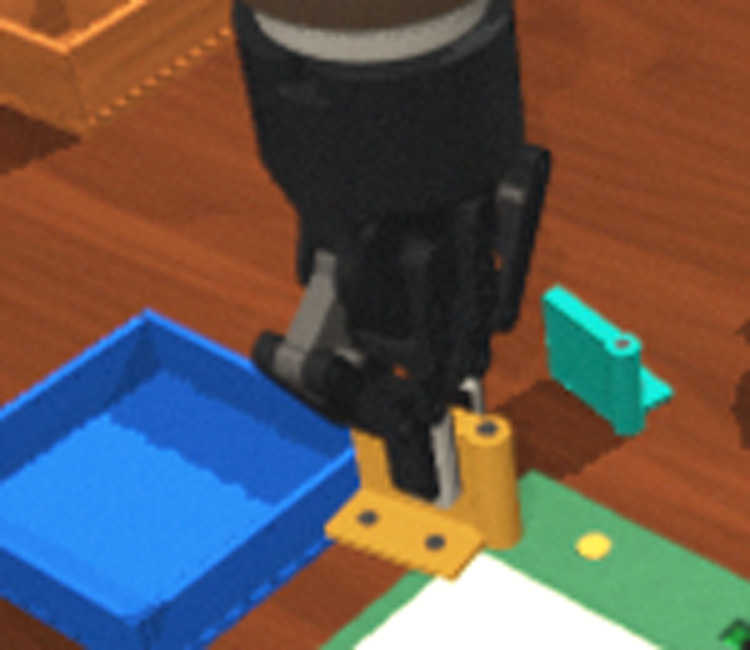

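```bash
python3 - <<'E'
from h import *
p=np.load('top0.npy',allow_pickle=True).item()
c=[ray(p,*uv,.036)[:2] for uv in((422,211),(488,210),(491,275),(424,275))]; print(np.round(c,3),np.mean(c,0))
q=np.load('scene0.npy',allow_pickle=True).item()
c=[ray(q,*uv,.036)[:2] for uv in((121,197),(170,165),(217,193),(170,233))]; print('sc?',np.round(c,3),np.mean(c,0))
E
```

```text
[[ 0.579 -0.232]
 [ 0.574 -0.375]
 [ 0.432 -0.365]
 [ 0.439 -0.223]] [ 0.50574087 -0.29889124]
sc? [[ 0.575 -0.362]
 [ 0.446 -0.351]
 [ 0.462 -0.207]
 [ 0.596 -0.21 ]] [ 0.5196126  -0.28260956]
```

Request:
apply_moves(
  rows=[
    [[6,-6,20,0,0.0014,-0.0064,0],[6,-17,55,0,0.0014,-0.0064,0],[6,-32,100,0,0.0014,-0.0064,0],[6,-46,145,0,0.0014,-0.0064,0],[6,-58,185,0,0.0014,-0.0064,0],[6.5,-64.8,206.1,0,0.0014,-0.0064,0],[6.5,-64.8,206.1,0,0.0014,-0.0064,0],[6.5,-64.8,206.1,0,0.0014,-0.0064,0]],
  ],
)

```text
time: 14.25
ee_pos: [0.5073, -0.303, 0.1457]
tcp_rot: [-133.9, 89.9, 142.1]
wrist_force: [0.9, -0.2, -1.8]
opening: 0.0093
```

```bash
python3 - <<'E'
from h import *
p=cams.camera("scene");crop(p,'g3.png',70,90,220,230,4)
go(.508,-.303,.021,6)
E
```

```text
t 14.3 tcp [ 0.5076 -0.3024  0.146 ] jaw 6.0 q6 53.2 F [ 0.1  0.9 -1.4] op 0.0095
shift [125.    0.5   0.8] rot [ 0.0006 -0.0013  0.0013] alt [-3.141e+00 -2.000e-03 -2.000e-03] worldxyz->tool axes [[-0.001, 0.001, -1.0], [0.994, 0.105, -0.001], [0.105, -0.994, -0.001]]
```

View pics/g3.png

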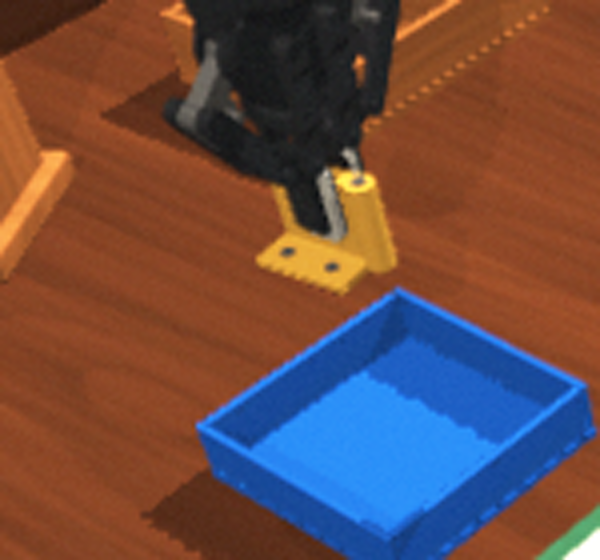

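Request:
apply_moves(
  rows=[
    [[35,0.5,-2,0,0,0,0],[70,0.5,-3,0,0,0,0],[100,0.5,-3,0,0,0,0],[115,0.5,-3,0,0,0,0],[120,0.5,-3,0,0,0,0],[123,0.5,-3,0,0,0,0],[124,0.5,-3,0,0,0,0],[125,0.5,-3,0,0,0,0],[125,0.5,-3,0,0,0,0]],
  ],
)

```text
time: 15.2
ee_pos: [0.5081, -0.2995, 0.0219]
tcp_rot: [-166.1, 90.0, 109.9]
wrist_force: [-0.3, 0.0, -1.0]
opening: 0.0095
```

Request:
apply_moves(
  rows=[
    [[0.7,0,0,0,0,0,0],[1,0,0,0,0,0,0],[1,0,0,0,0,0,0],[1,0,0,0,0,0,0.15],[1,0,0,0,0,0,0.3],[1,0,0,0,0,0,0.4],[1,0,0,0,0,0,0.4],[1,0,0,0,0,0,0.4]],
  ],
)

```text
time: 16.0
ee_pos: [0.5081, -0.2995, 0.0209]
tcp_rot: [-165.7, 90.0, 110.3]
wrist_force: [-0.6, 0.0, 0.5]
opening: 0.0337
```

Request:
apply_moves(
  rows=[
    [[-15,0,0,0,0,0,0.4],[-40,0,0,0,0,0,0.4],[-80,0,0,0,0,0,0.4],[-120,0,0,0,0,0,0],[-130,-30,-20,0,0,0,0],[-130,-50,-60,0,0,0,0],[-130,-50,-100,0,0,0,0],[-130,-50,-100,0,0,0,0]],
  ],
)

```text
time: 16.8
ee_pos: [0.4472, -0.2026, 0.153]
tcp_rot: [95.6, 89.9, 11.7]
wrist_force: [0.4, -0.7, 0.5]
opening: 0.0001
```

```bash
python3 - <<'E'
from h import *
a=cams.camera("scene"); save(a,'h1.png')
b=cams.camera("top"); save(b,'h2.png')
for p in(a,b):
  for l in("left_bracket_mid","right_bracket_mid","pad_wheel","loupe","screw_jar"): print(l,[(np.round(d["at"],3).tolist(),round(d["confidence"],2)) for d in cams.find_in(l,p)][:4])
go(.459,.0125,.10,-3.7)
E
```

```text
left_bracket_mid [([0.349, -0.182, 0.028], 0.96), ([0.387, 0.153, 0.031], 0.86), ([0.671, 0.359, 0.006], 0.76), ([0.351, 0.013, 0.027], 0.69)]
right_bracket_mid [([0.513, -0.294, 0.024], 0.91)]
pad_wheel [([0.643, 0.002, 0.032], 0.57)]
loupe [([0.659, -0.254, 0.032], 0.69)]
screw_jar [([0.649, 0.26, 0.059], 0.96)]
left_bracket_mid [([0.375, 0.149, 0.006], 0.92), ([0.479, 0.293, 0.006], 0.72), ([0.66, 0.362, 0.013], 0.71), ([0.339, 0.004, 0.003], 0.64)]
right_bracket_mid []
pad_wheel [([0.568, -0.233, 0.015], 0.51), ([0.644, -0.0, 0.038], 0.5)]
loupe [([0.651, -0.25, 0.036], 0.47)]
screw_jar [([0.629, 0.255, 0.06], 0.88)]
t 17.4 tcp [ 0.4479 -0.2056  0.1508] jaw 6.0 q6 59.3 F [-1.   0.4  0.3] op 0.0002
shift [  50.9   33.9 -215.8] rot [ 0.1693 -0.0006  0.0005] alt [-2.972e+00 -1.000e-03 -1.000e-03] worldxyz->tool axes [[-0.001, 0.001, -1.0], [0.995, 0.105, -0.0], [0.105, -0.995, -0.001]]
```

View pics/h1.png

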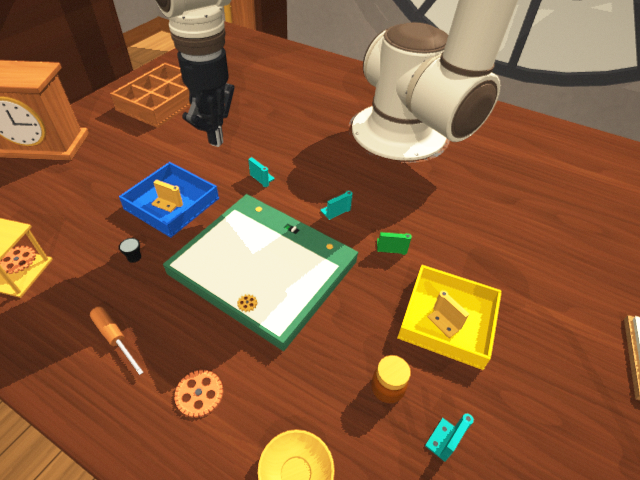

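View pics/h2.png

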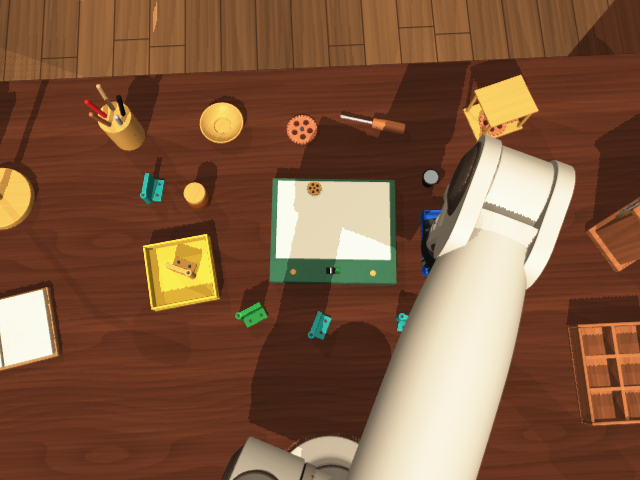

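Both brackets stand in their bins with the light on. Now the switch goes back, pushed from its +y side.

Request:
apply_moves(
  rows=[
    [[0,5,-30,0.05,0,0,0],[0,12,-75,0.12,0,0,0],[0,20,-120,0.1693,0,0,0],[0,27,-165,0.1693,0,0,0],[20,33.9,-205,0.1693,0,0,0],[45,33.9,-215.8,0.1693,0,0,0],[50.9,33.9,-215.8,0.1693,0,0,0],[50.9,33.9,-215.8,0.1693,0,0,0],[50.9,33.9,-215.8,0.1693,0,0,0]],
  ],
)

```text
time: 18.3
ee_pos: [0.4594, 0.0117, 0.101]
tcp_rot: [152.9, 90.0, 59.1]
wrist_force: [-0.6, -0.4, 0.1]
opening: 0.0001
```

```bash
python3 - <<'E'
from h import *
p=cams.camera("scene"); crop(p,'i1.png',130,140,280,270,5); crop(p,'i2.png',250,170,350,250,7)
go(.4585,.0105,.0325,-3.7)
E
```

```text
t 18.35 tcp [0.4596 0.0116 0.1012] jaw -3.8 q6 95.2 F [-0.7  0.5  0.4] op -0.0001
shift [68.7 -1.1  1.3] rot [-0.0013 -0.0006 -0.0008] alt [ 3.14e+00 -1.00e-03  1.00e-03] worldxyz->tool axes [[0.001, 0.001, -1.0], [0.998, -0.066, 0.001], [-0.066, -0.998, -0.001]]
```

View pics/i1.png

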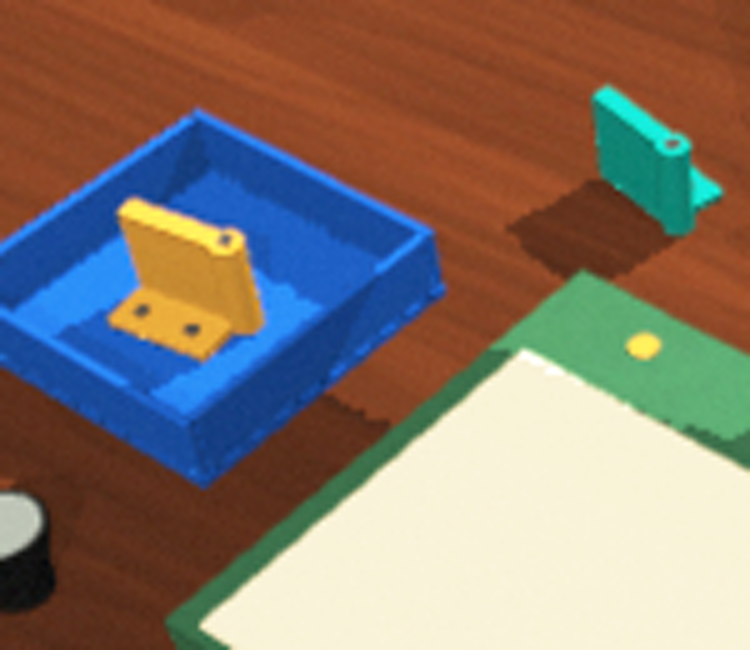

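View pics/i2.png

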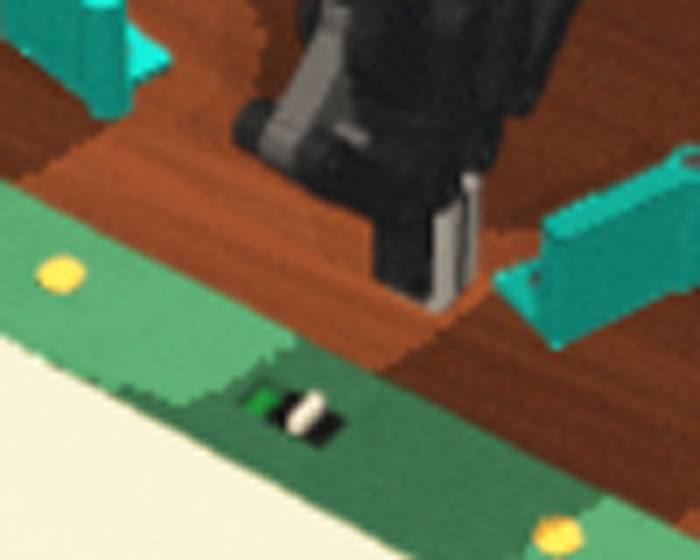

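Request:
apply_moves(
  rows=[
    [[35,-1.1,1,0,0,0,0],[60,-1.1,1,0,0,0,0],[68.5,-1.1,1,0,0,0,0],[68.5,-1.1,1,0,0,0,0],[68.5,-1.1,8,0,0,0,0],[68.5,-1.1,14,0,0,0,0],[68.5,-1.1,19,0,0,0,0],[68.5,-1.1,22,0,0,0,0],[68.5,-1.1,25,0,0,0,0],[68.5,-1.1,28,0,0,0,0],[68.5,-1.1,30.5,0,0,0,0],[68.5,-1.1,31.5,0,0,0,0],[68.5,-1.1,31.5,0,0,0,0]],
  ],
)

```text
time: 19.65
ee_pos: [0.4564, -0.0199, 0.0325]
tcp_rot: [121.4, 90.0, 27.6]
wrist_force: [0.1, 0.2, 1.2]
opening: -0.0002
```

```bash
python3 - <<'E'
from h import *
p=cams.camera("scene"); crop(p,'j1.png',250,170,350,250,7)
E
```

```text
(no output)
```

View pics/j1.png

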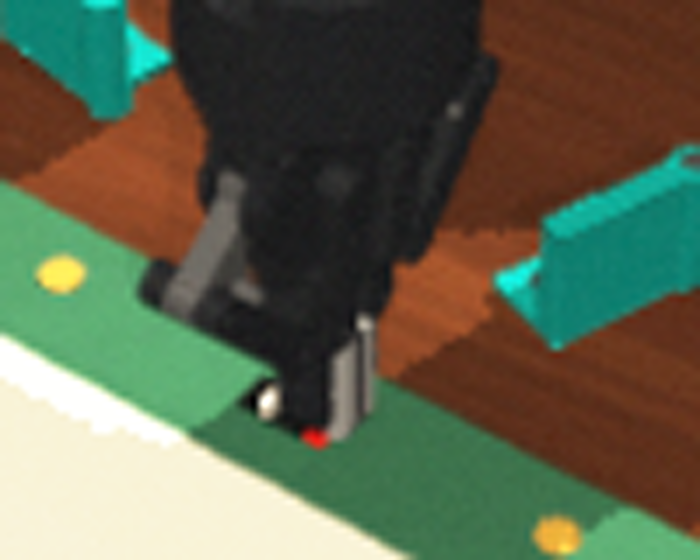

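Red shows at (315,437) and the ridge at (267,403) has moved across to off. I'll back off, lift and check.

Request:
apply_moves(
  rows=[
    [[0,0,-5,0,0,0,0],[-10,0,-5,0,0,0,0],[-50,-20,-5,0,0,0,0],[-95,-50,-20,0,0,0,0],[-120,-80,-50,0,0,0,0],[-120,-80,-80,0,0,0,0],[-120,-80,-80,0,0,0,0]],
  ],
)

```text
time: 20.4
ee_pos: [0.3819, 0.0679, 0.1548]
tcp_rot: [114.6, 89.7, 21.0]
wrist_force: [0.2, -0.7, -0.3]
opening: 0.0
```

```bash
python3 - <<'E'
from h import *
p=cams.camera("scene"); save(p,'k1.png'); crop(p,'k2.png',250,170,350,250,7)
b=cams.camera("top"); crop(b,'k3.png',140,180,500,310,2)
for l in("pad_wheel","loupe","screw_jar","left_bracket_mid","right_bracket_mid"): print(l,[(np.round(d["at"],3).tolist(),round(d["confidence"],2)) for d in cams.find_in(l,p)][:5])
C=cloud(p)
for x,y in((.474,.296),(.508,-.3)):
    m=(C[...,2]>.044)&(abs(C[...,0]-x)<.055)&(abs(C[...,1]-y)<.055);k=C[m];print(len(k),k.mean(0).round(3),k[:,2].max().round(3),cv2.minAreaRect(k[:,:2].astype('float32')*1000))
print(get_obs()["ee_pos"],get_obs()["wrist_force"])
E
```

```text
pad_wheel [([0.643, 0.005, 0.035], 0.67)]
loupe [([0.66, -0.255, 0.033], 0.69)]
screw_jar [([0.649, 0.261, 0.058], 0.61)]
left_bracket_mid [([0.35, -0.182, 0.026], 0.87), ([0.479, 0.298, 0.022], 0.85), ([0.351, 0.016, 0.028], 0.71), ([0.666, 0.362, 0.004], 0.71), ([0.383, 0.151, 0.029], 0.62)]
right_bracket_mid [([0.513, -0.294, 0.025], 0.69)]
250 [0.476 0.295 0.049] 0.052 ((474.1053466796875, 295.9425964355469), (57.984161376953125, 14.833025932312012), 69.4249496459961)
139 [ 0.51  -0.298  0.048] 0.052 ((508.9329528808594, -299.5509033203125), (13.983579635620117, 58.5002326965332), 4.269218921661377)
[0.38172829 0.06456813 0.15212489] [ 0.10739887 -0.76256605  0.58696306]
```

View pics/k1.png

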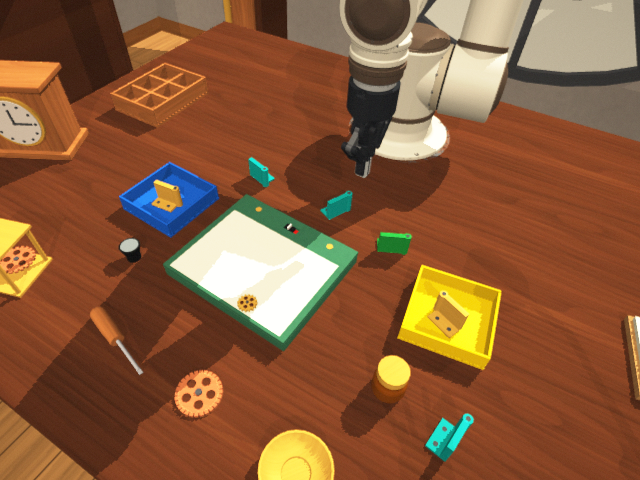

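View pics/k2.png

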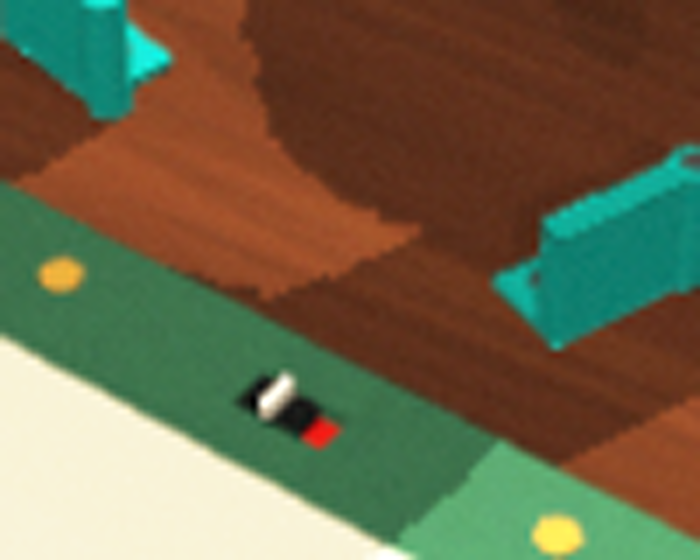

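View pics/k3.png

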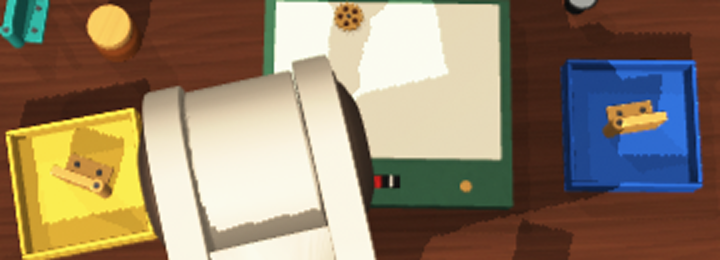

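```bash
python3 -c "
from workcell import bot
print(bot.job_done())"
```

```text
the job is handed in; nothing more can be done
None
```

I switched the light box on, stood the left-hand bracket in the yellow bin and the right-hand one in the blue bin, then slid the switch back to off. I handed the job in at about 20.5 s of the 67 s allowed, with the arm clear and touching nothing. No verdict is reported.

**Last checks:**
- **Switch:** the red patch shows and the ridge is at its off end, seen from both cameras.
- **Brackets:** both look upright. From the depth data their tops are about 52 mm above the bench, where 54 mm is expected for standing on the bin floor. Both sit within about 10 mm of their bin centres.
- **Wheel, loupe and jar:** the detections match the start to within about 3 mm.

**Disagreements:**
- The two cameras differed by 4–7 mm across the bench, so I averaged them for the grasps.
- The top camera's network missed the right-hand bracket in the bin, because the arm hid it. It also gave one false wheel detection at the edge of the blue bin.

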